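Hold the reference plate in the gauge slot

ROBOT

A 6-joint arm with a two-finger parallel gripper is mounted at the origin on the work surface. World frame = base frame: x ahead of the robot, y to its left, z up, the work surface at z = 0. Lengths are in m, angles in degrees, forces in N, time in s.
With the tool pointing down it reaches from about 0.4 to 0.825 m from the base axis. Payload 7 kg.
Tool frame: the origin (TCP) lies midway between the tips of the shut fingers; the grasp point (between the pads) lies hold_point_z behind it (hold_point_z is the distance from the TCP to the grasp point, in m); z points along the fingers, y is the line along which they close (so a half turn about z gives the same grasp; the last joint's range is limited). The gripper opens to 88 mm and grips with 3 to 60 N. Pads are 19 mm wide; open, the fingers measure 130 mm over their backs; the gripper's body (78 mm by 193 mm) begins 47 mm behind the grasp point.
Start: joints at [79.532, 20.546, 0.682, 0, -70.136, -16.507], TCP at [0.306, 0.602, 0.227] pointing down, gripper open.
Joint ranges: [-176.03, 176.03], [-82.01, 121.73], [-58.28, 71.71], [-173.87, 95.51], [-174.79, -0.11], [-173.66, 173.66]. Speed limits (degrees/s): [136.94, 136.94, 172.46, 180, 180, 180].

INTERFACE

Orientations are given as [roll, pitch, yaw] about the fixed x, y, z axes, in that order (R = Rz(yaw) Ry(pitch) Rx(roll)).
In Python, from plant import * gives the robot as it stands.
- The arm moves only by the tool step_arm, never from a script. Its argument "steps" is a list that holds one entry, the list of rows, each a list of 6 numbers: the shift along the tool's x, y, z scaled (see below), then the turn, a rotation vector about the tool's x, y, z scaled (see below). In form: [[[tx, ty, tz, wx, wy, wz], ...]]. A call has 1 to 20 rows; each row is the pose to reach, as a shift and turn from the pose commanded when the call began, along the tool's axes at that moment; what a row does not reach only later rows make up. The controller multiplies each number of a shift by 100 mm and each number of a turn by 0.5 rad. A row lasts 1/10 s, in which the tool goes at most 50 mm and 8.59 degrees, less where a joint would pass 70% of its speed; a pose out of reach is approached as far as the arm can. A call with a number of a shift or a turn outside -1 to 1 is refused whole. A call with a gripper value outside its range is refused whole. "jaw" is the closure in counts, from 0 (fully open) to 255 (shut), set as the call begins (left out, the last holds). The fingers move at their own pace and stop on an object; the grip force is fixed at half the most. Time passes only in rows, so rows that repeat a pose let the fingers close. It gives the time, the measured TCP pose, the force, the opening and the grip force at its end, in the units of the state.
- get_obs(): the state, without advancing time (a new reading comes with each control period).
- snapshot(name): name is "side" or "top" or "wrist"; returns (picture, depth): 420x560x3 uint8, red, green, blue; 420x560 float32, m along the optical axis (not along the pixel's ray), 0 where there is no reading.
- calibration(name): a dict with "mtx" (3x3 intrinsics, pixels), "rvec" (rotation vector, rad) and "tvec" (3), from world to camera coordinates, as OpenCV has them. Camera axes: x right, y down, z forward; pixel columns grow to the right and rows downward; lengths in m; the calibration is good to about 2 mm. A picture is of the moment at which its call begins: read the wrist's pose just before it. calibration takes no time and is no camera call; for the wrist camera it gives the pose at the moment of the call.
- close_job(): hands the job in; it is judged then, once.
The state is a dict: "clock": time; "joint_pos": joint angles; "qvel": joint speeds; "tau": joint torques, N m; "tool_pos": TCP position; "orientation": TCP orientation; "force": force on the tool from outside, world axes, zero at the start; "moment": the same for the moment, N m; "opening": finger opening in m; "gripper_force": force on a finger pad.
Only numpy, scipy, OpenCV 4.12 (cv2) and the standard library are available. Lean on these libraries where they do the work, as an engineer would, in place of code of your own. Each camera call takes 0.05 s, during which the arm holds its last target. There are 200 camera calls.

TASK

The measuring slot of the bench gauge is locked by the pin with the red knob: draw the pin out, hang it upright by its collar in the open notch of the blue bracket at the gauge's side, and let go of it. Then take the reference plate with the orange handle from the rack and lower its blade through the slot until the yellow band on the blade is level with the gauge's top, and hold it there: finish with the plate still in the gripper, hanging free at that depth and not resting on its handle. Leave the blue and grey plates, the dish and the bottle where they are.

Things in the scene. Friction and masses are not known exactly. Their poses are not given: they have to be found in the camera images.
- gauge: The bench gauge, fixed: grey hollow housing 135 mm (x) x 140 mm (y), 100 mm high, clear window on its +x side, white top 12 mm thick with a slot, blue bracket with the notch on its +y side (reaching 115 mm from the centre). Origin on the bench under the housing's centre, z up. Inside it is empty down to the bench.
- slot_mouth (a point): Centre of the slot in the gauge's white top, level with the top surface. The slot goes through the top, 44 mm along this point's y and 8 mm along its x; z up. At its middle it widens to a 13 mm bore, in which the locking pin stands at the start, so no plate can enter.
- notch (a point): Parking place of the pin, on the top face of the blue bracket (56 mm wide along x, 6 mm thick, free below), flush with the gauge's top, 95 mm from the slot's centre along +y. The notch is 14 mm wide, cut right through, open to +y; closed end 11 mm from this point, mouth 20 mm. Axes as the gauge's. The pin may be slid in from the mouth or lowered in from above.
- pin_knob (a point): Locking pin (loose, 50 to 85 g, upright), point at the centre of its red knob; z up the pin. Knob 16 mm diameter, 50 mm tall. Below it a steel collar 24 mm diameter, 4 mm thick, underside 29 mm below this point, resting on the gauge's top (later on the bracket); then a shank 10 mm diameter, 40 mm long, chamfered foot 69 mm below this point.
- plate_orange_handle (a point): Plate to use (loose, 0.15 to 0.28 kg): centre of its orange handle, 14 mm thick (x), 40 mm wide (y), 56 mm tall; z up. Below it a steel blade 6 mm thick (x), 40 mm wide (y), from 28 to 88 mm below this point, last 10 mm tapered to 3 mm thick. A half turn about z makes no difference. Starts hanging by the handle's underside in one of the rack's slots.
- rack: Fixed wooden rack 60 mm (x) x 210 mm (y), 80 mm high, origin on the bench under its centre, z up. Three slots 10 mm x 44 mm (long way along y) in a row along y, 65 mm apart, through its 12 mm top; one plate hangs in each, which one where varies.
- plate_orange_band (a point): Middle of the 12 mm tall yellow band around the orange plate's blade, 54 mm below the centre of the orange handle, 34 mm above the blade's end. Axes as the plate's.
- plate_blue_handle (a point): A bystander: reference plate of exactly the same shape, but with a blue handle. Point at the centre of its handle. Leave it in the rack.
- plate_grey_handle (a point): A bystander: reference plate of exactly the same shape, but with a grey handle. Point at the centre of its handle. Leave it in the rack.
- dish_rim (a point): A bystander: centre of the mouth of a shallow steel dish, 90 mm across, 30 mm high, on the bench. Leave it alone.
- bottle_mid (a point): A bystander: centre of a small amber glass bottle with a black cap, 44 mm in diameter, 85 mm tall, upright on the bench. Leave it alone.
Things that resemble listed ones, but are neither listed nor needed, are in the scene too. There is more than one size of the gauge; the job needs the smallest.

How it is judged:
By the outcome, as a careful person would: the job done as asked, in the order asked, and still so for the second after the job is handed in, while the arm keeps its last pose, push and grip.
It also fails if it takes over 62 s, if anything falls off the work surface, if the arm or the gripper's body presses on something with over 40 N, if the wrist force passes 120 N, or if a joint passes its speed limit or range.

## Working session

There is one attempt and no reset: what is moved stays moved. The work goes in short steps, Python scripts to look and compute and a tool call to move; the robot and the scene stay as the last step left them, time stands still between calls to the robot, and variables do not carry over. Pictures are saved under pics/ and viewed, at most 10 in all, crops included, and the job is handed in when it is done.

Besides the shell and the picture viewer there is one more tool, called after "Emit:" as name(argument=value, ...) on one line, values as JSON. step_arm: Moves the arm, as the interface text tells. Its arguments: {"type":"object","properties":{"steps":{"type":"array","items":{"type":"array","items":{"type":"array","items":{"type":"number","minimum":-1,"maximum":1}}}},"jaw":{"type":"number"}},"required":["steps"]}

```bash
mkdir -p pics
python3 - <<'E'
from plant import *
import cv2,numpy as np
o=get_obs();print(o)
ims=[]
for n in("side","top"):
    p,d=snapshot(n);np.savez(f"{n}0.npz",p=p,d=d);c=calibration(n);print(n,c)
    cv2.imwrite(f"pics/{n}0.png",p[:,:,::-1])
E
```

```text
{'clock': 0.0, 'joint_pos': array([ 7.95307924e+01,  2.05918116e+01,  6.36380048e-01, -1.98158029e-02,
       -7.01355850e+01, -1.65064121e+01]), 'qvel': array([-0.00915973, -0.03497746,  0.00607966, -0.00444722, -0.01809055,
        0.02192541]), 'tau': array([ 1.77774906e-03, -5.82714343e+01,  2.93049037e+01,  6.99712291e+00,
        6.75340460e-03, -1.81191276e-04]), 'tool_pos': array([0.30600135, 0.60113364, 0.22563919]), 'orientation': array([ 1.79907441e+02, -8.00175697e-03, -2.69823613e+01]), 'force': array([-0.2067311 ,  0.09257711, -0.09144601]), 'moment': array([-0.05891027,  0.00292785,  0.01475716]), 'gripper_force': 0.0, 'opening': 0.08760194579477552}
side {'mtx': array([[542.96571962,   0.        , 282.85406911],
       [  0.        , 542.96571962, 207.38462126],
       [  0.        ,   0.        ,   1.        ]]), 'rvec': array([ 2.11169388, -0.69076953,  0.35001615]), 'tvec': array([-0.49865562,  0.22474779,  1.25102014])}
top {'mtx': array([[496.44985628,   0.        , 287.93635887],
       [  0.        , 496.44985628, 213.63859949],
       [  0.        ,   0.        ,   1.        ]]), 'rvec': array([ 2.15480943, -2.14927923,  0.16277408]), 'tvec': array([-0.13585678,  0.52181355,  1.38455169])}
```

View pics/top0.png

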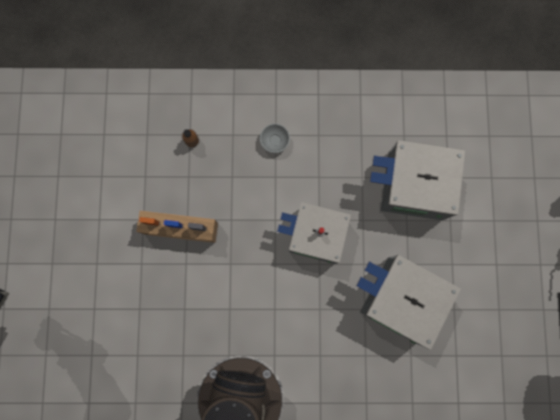

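View pics/side0.png

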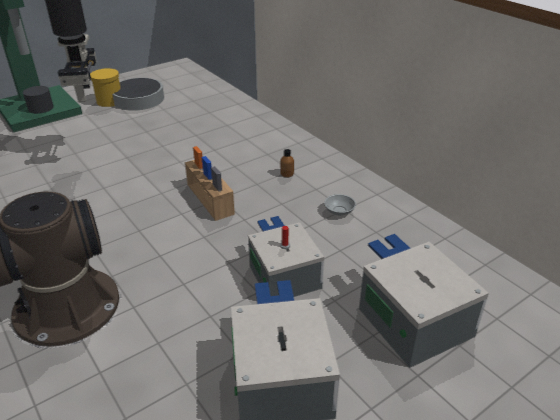

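The top view shows the small gauge at (320,232) with the red knob at (321,230) and its blue bracket at (288,224). The orange handle is at (148,220), at the left end of the rack (178,227). The bottle is at (190,137), the dish at (274,139), and the two larger gauges are on the right.

```bash
cat > h.py <<'E'
import cv2,numpy as np
from scipy.spatial.transform import Rotation as R
def world(c,d):
    v,u=np.mgrid[:d.shape[0],:d.shape[1]]
    K=c["mtx"];P=np.stack([(u-K[0,2])/K[0,0]*d,(v-K[1,2])/K[1,1]*d,d],-1)
    W=(P-c["tvec"])@cv2.Rodrigues(c["rvec"])[0]
    W[d<=0]=np.nan; return W
def masks(p):
    h=cv2.cvtColor(p,cv2.COLOR_RGB2HSV);H,S,V=[h[...,i].astype(int) for i in range(3)]
    return dict(red=((H<4)|(H>174))&(S>170)&(V>70),orange=(H>=5)&(H<14)&(S>170)&(V>120),blue=(H>105)&(H<125)&(S>150)&(V>40),white=(S<40)&(V>125),yellow=(H>20)&(H<35)&(S>120)&(V>80))
def rect(X):
    r=cv2.minAreaRect((X[:,:2]*1000).astype(np.float32));return r
def project(c,pts): return cv2.projectPoints(np.array(pts,float),c["rvec"],c["tvec"],c["mtx"],None)[0][:,0]
def delta(o,pos,rpy):
    "shift and turn in tool axes, scaled, from measured pose to a target"
    A=R.from_euler('xyz',o["orientation"],degrees=True);B=R.from_euler('xyz',rpy,degrees=True)
    return np.round(A.inv().apply(np.array(pos)-o["tool_pos"])/.1,3),np.round((A.inv()*B).as_rotvec()/.5,3)
E
python3 - <<'E'
from plant import *
from h import *
for n in("top","side"):
    z=np.load(n+"0.npz");p,d=z["p"],z["d"];W=world(calibration(n),d);m=masks(p)
    f=np.isfinite(W[...,0])
    near=(abs(W[...,0]-.5)<.35)&f
    for k in m:
        q=m[k]&near&(W[...,2]>.03)
        nl,L,st,ce=cv2.connectedComponentsWithStats(q.astype(np.uint8))
        for i in range(1,nl):
            if st[i,4]>=12:
                X=W[L==i];print(n,k,st[i,4],ce[i].round(),np.median(X,0).round(4),"zmax",np.percentile(X[:,2],[5,50,95]).round(3),"rect",np.round(np.hstack([np.ravel(x) for x in rect(X)]),1))
    # rack top & gauge top by height
    for nm,lo,hi,cx,cy in(("rack",.07,.088,178,227),("gauge",.094,.106,320,232)):
        if n=="top":
            q=(W[...,2]>lo)&(W[...,2]<hi)&f; v,u=np.mgrid[:420,:560]; q&=(abs(u-cx)<48)&(abs(v-cy)<36)
            X=W[q];print(nm,q.sum(),rect(X),X.mean(0))
E
```

```text
top orange 53 [147. 220.] [0.4897 0.24   0.1364] zmax [0.133 0.136 0.14 ] rect [489.6 240.8  34.4  10.2  82.9]
top blue 61 [172. 224.] [0.4795 0.1715 0.1362] zmax [0.115 0.136 0.14 ] rect [480.9 175.9  34.7   9.6  82.9]
top white 4238 [427. 177.] [ 0.6101 -0.5101  0.1335] zmax [0.129 0.134 0.138] rect [ 612.  -510.3  185.3  180.9   81.7]
top white 2320 [320. 231.] [ 0.4658 -0.2216  0.1009] zmax [0.096 0.101 0.106] rect [ 464.7 -220.2  139.6  134.5   76. ]
top white 4632 [414. 301.] [ 0.279  -0.4625  0.1332] zmax [0.129 0.133 0.137] rect [ 279.  -463.4  185.3  177.9   61.5]
rack 1309 ((483.6440734863281, 179.1744842529297), (212.92861938476562, 60.765708923339844), 83.41765594482422) [0.48180911 0.17519055 0.08018721]
gauge 2640 ((469.6354675292969, -197.98159790039062), (185.1195831298828, 135.66165161132812), 75.99022674560547) [ 0.46582267 -0.21032508  0.10078497]
side red 90 [285. 235.] [ 0.4589 -0.2257  0.1353] zmax [0.11  0.135 0.153] rect [ 462.1 -221.6   18.4    9.3   53.6]
side orange 22 [197. 149.] [0.4874 0.2394 0.1339] zmax [0.132 0.134 0.135] rect [486.6 242.6  34.8   9.2
[... 362 characters left out ...]
blue 530 [274. 292.] [ 0.3319 -0.3574  0.1306] zmax [0.128 0.131 0.133] rect [ 336.2 -354.1   58.8   71.8   58.8]
side white 15 [160.  85.] [0.6885 0.9135 0.0451] zmax [0.042 0.045 0.048] rect [684.7 918.1  96.3  16.4  66.6]
side white 1987 [285. 247.] [ 0.4559 -0.2298  0.0983] zmax [0.096 0.098 0.101] rect [ 462.1 -219.6  146.9  135.2   75.7]
side white 5158 [425. 282.] [ 0.6036 -0.5183  0.1305] zmax [0.128 0.131 0.133] rect [ 610.3 -509.3  188.9  181.9   81. ]
side white 7394 [281. 342.] [ 0.2717 -0.4705  0.1308] zmax [0.128 0.131 0.133] rect [ 276.7 -462.   190.2  178.3   61.4]
side yellow 703 [105.  83.] [0.4864 0.9638 0.0906] zmax [0.039 0.091 0.113] rect [498.6 995.4 121.1 100.5  72.1]
```

Emit:
step_arm(steps=[[[1, 1, -0.7, 0, 0, 0.9], [1, 1, -0.7, 0, 0, 0.9], [1, 1, -0.7, 0, 0, 0.9], [1, 1, -0.7, 0, 0, 0.9]]])

```text
clock: 0.5
tool_pos: [0.3515, 0.4642, 0.3003]
orientation: [-179.8, 0.1, -53.1]
force: [-0.6, 1.3, 0.0]
opening: 0.0876
gripper_force: 0.0
```

Emit:
step_arm(steps=[[[1, 0.4, 0, 0, 0, 0.9], [1, 0.4, 0, 0, 0, 0.9], [1, 0.4, 0, 0, 0, 0.9], [1, 0.4, 0, 0, 0, 0.9]]])

```text
clock: 0.9
tool_pos: [0.3788, 0.3618, 0.2968]
orientation: [-180.0, 0.0, -78.8]
force: [0.2, -0.5, 0.8]
opening: 0.0875
gripper_force: 0.0
```

Emit:
step_arm(steps=[[[1, 0, 0, 0, 0, 0.89], [1, 0, 0, 0, 0, 0.89], [1, 0, 0, 0, 0, 0.89], [1, 0, 0, 0, 0, 0.89]]])

```text
clock: 1.3
tool_pos: [0.3987, 0.2652, 0.2965]
orientation: [180.0, 0.0, -104.0]
force: [1.1, 1.0, -0.6]
opening: 0.0878
gripper_force: 0.0
```

Emit:
step_arm(steps=[[[0.91, -0.36, 0, 0, 0, 0], [0.91, -0.36, 0, 0, 0, 0], [0.91, -0.36, 0, 0, 0, 0]]])

```text
clock: 1.6
tool_pos: [0.4113, 0.166, 0.2965]
orientation: [180.0, -0.0, -103.7]
force: [0.1, 0.1, 0.5]
opening: 0.0878
gripper_force: 0.0
```

Emit:
step_arm(steps=[[[0.91, -0.36, 0, 0, 0, 0], [0.91, -0.36, 0, 0, 0, 0], [0.91, -0.36, 0, 0, 0, 0]]])

```text
clock: 1.9
tool_pos: [0.4246, 0.0688, 0.2964]
orientation: [180.0, -0.1, -103.8]
force: [-0.0, 0.9, 0.8]
opening: 0.0876
gripper_force: 0.0
```

Emit:
step_arm(steps=[[[0.91, -0.36, 0, 0, 0, 0], [0.91, -0.36, 0, 0, 0, 0], [0.91, -0.36, 0, 0, 0, 0]]])

```text
clock: 2.2
tool_pos: [0.4378, -0.0284, 0.2961]
orientation: [180.0, -0.1, -103.9]
force: [-0.4, 0.3, -0.8]
opening: 0.0877
gripper_force: 0.0
```

Emit:
step_arm(steps=[[[0.91, -0.36, 0, 0, 0, 0], [0.91, -0.36, 0, 0, 0, 0], [0.91, -0.36, 0, 0, 0, 0], [0.91, -0.36, 0, 0, 0, 0]]])

```text
clock: 2.6
tool_pos: [0.4506, -0.1226, 0.2958]
orientation: [179.9, -0.0, -103.9]
force: [0.4, 0.3, -0.1]
opening: 0.0878
gripper_force: 0.0
```

```bash
cat > w.py <<'E'
from plant import *
from h import *
import sys
o=get_obs();c=calibration("wrist");p,d=snapshot("wrist");tag=sys.argv[1]
np.savez(tag+".npz",p=p,d=d,**c);cv2.imwrite(f"pics/{tag}.png",p[:,:,::-1])
print(o["clock"],o["tool_pos"].round(4),o["orientation"].round(2))
Rm=cv2.Rodrigues(c["rvec"])[0];print("cam at",(-Rm.T@c["tvec"]).round(3),"axis",Rm[2].round(3))
W=world(c,d);m=masks(p);f=np.isfinite(W[...,0])
for k in m:
    q=m[k]&f&(W[...,2]>.03)
    nl,L,st,ce=cv2.connectedComponentsWithStats(q.astype(np.uint8))
    for i in range(1,nl):
        if st[i,4]>=100:
            X=W[L==i];print(k,st[i,4],ce[i].round(),np.median(X,0).round(4),"z",np.percentile(X[:,2],[5,50,95]).round(3),"rect",np.round(np.hstack([np.ravel(x) for x in rect(X)]),1))
E
python3 w.py w1
```

```text
2.6 [ 0.4506 -0.1226  0.2958] [ 1.7992e+02 -2.0000e-02 -1.0390e+02]
cam at [ 0.434 -0.187  0.454] axis [ 0.06   0.245 -0.968]
red 261 [240.  90.] [ 0.4612 -0.2174  0.154 ] z [0.152 0.154 0.155] rect [ 461.3 -217.3   13.9   14.1   26.4]
blue 1691 [248. 184.] [ 0.4803 -0.1307  0.1002] z [0.099 0.1   0.101] rect [ 484.3 -127.7   43.2   54.7   75.7]
white 19151 [245.  88.] [ 0.4622 -0.2253  0.1001] z [0.099 0.1   0.101] rect [ 461.8 -218.1  140.2  135.7   75.8]
```

View pics/w1.png

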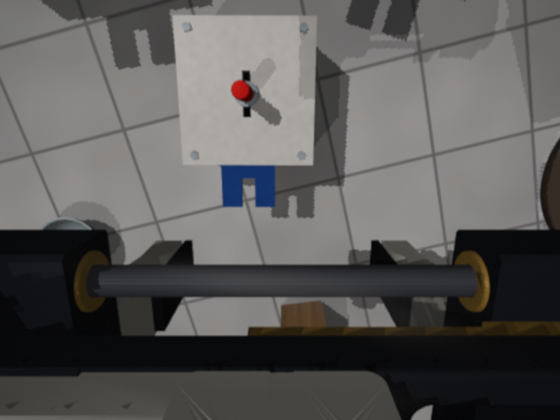

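The wrist view shows the gauge's white top centred at (245,88), the knob at (241,90) over the dark slot, and the bracket with its notch at (248,184). Everything matches the stated sizes and heights.

Run:
```python
import plant
from plant import *
from h import *
print([n for n in dir(plant) if not n.startswith('__')], globals().get('hold_point_z'))
print(delta(get_obs(),[.4613,-.2174,.20],[180,0,-104.2]))
```

```text
['PlanningError', 'calibration', 'close_job', 'get_obs', 'hold_point_z', 'snapshot'] 0.0188
(array([ 0.901, -0.334,  0.96 ]), array([ 0.002, -0.   ,  0.012]))
```

Emit:
step_arm(steps=[[[0.45, -0.17, 0.2, 0, 0, 0.01], [0.9, -0.335, 0.5, 0, 0, 0.01], [0.9, -0.335, 0.96, 0, 0, 0.01], [0.9, -0.335, 0.96, 0, 0, 0.01], [0.9, -0.335, 0.96, 0, 0, 0.01], [0.9, -0.335, 0.96, 0, 0, 0.01]]])

```text
clock: 3.25
tool_pos: [0.4624, -0.2172, 0.2029]
orientation: [-179.8, -0.0, -104.1]
force: [0.3, -0.5, 0.5]
opening: 0.0875
gripper_force: 0.0
```

Emit:
step_arm(steps=[[[0, 0, 0.3, 0, 0, 0], [0, 0, 0.6, 0, 0, 0], [0, 0, 0.87, 0, 0, 0], [0, 0, 0.87, 0, 0, 0], [0, 0, 0.87, 0, 0, 0], [0, 0, 0.87, 0, 0, 0]]])

```text
clock: 3.85
tool_pos: [0.4625, -0.2181, 0.1161]
orientation: [-179.8, 0.0, -104.2]
force: [-0.1, 0.2, -0.1]
opening: 0.0872
gripper_force: 0.0
```

```bash
python3 w.py w2
```

```text
3.85 [ 0.4625 -0.2181  0.1161] [-1.7977e+02  1.0000e-02 -1.0424e+02]
cam at [ 0.445 -0.282  0.274] axis [ 0.066  0.244 -0.968]
red 396 [277. 249.] [ 0.4615 -0.2256  0.125 ] z [0.11  0.125 0.137] rect [ 462.3 -225.3    9.7    2.4    5.5]
red 299 [280. 302.] [ 0.4628 -0.2145  0.1541] z [0.153 0.154 0.155] rect [ 462.8 -214.1    5.6   13.    76.1]
white 33969 [283. 176.] [ 0.4491 -0.2545  0.1002] z [0.099 0.1   0.101] rect [ 454.2 -247.3   80.   135.9   75.6]
white 1165 [188. 318.] [ 0.5242 -0.1871  0.1002] z [0.099 0.1   0.101] rect [ 526.4 -189.1   26.5   23.1   72.6]
```

View pics/w2.png

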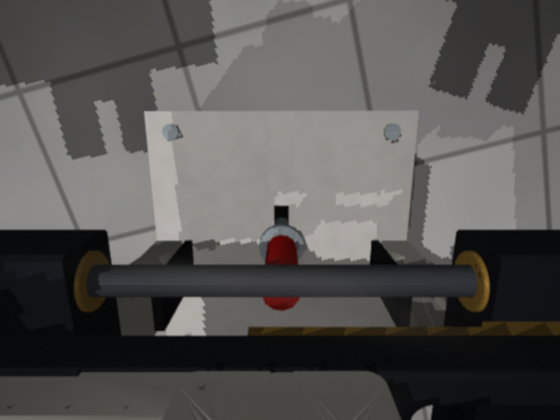

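The knob at (281,272) lies between the fingers, centred to within about a millimetre. I'll close the gripper.

Emit:
step_arm(jaw=255, steps=[[[0, 0, 0, 0, 0, 0], [0, 0, 0, 0, 0, 0], [0, 0, 0, 0, 0, 0], [0, 0, 0, 0, 0, 0], [0, 0, 0, 0, 0, 0], [0, 0, 0, 0, 0, 0], [0, 0, 0, 0, 0, 0], [0, 0, 0, 0, 0, 0]]])

```text
clock: 4.7
tool_pos: [0.4605, -0.2183, 0.1135]
orientation: [180.0, -0.0, -104.3]
force: [0.1, -0.4, 0.3]
opening: 0.029
gripper_force: 0.0
```

Emit:
step_arm(steps=[[[0, 0, 0, 0, 0, 0], [0, 0, 0, 0, 0, 0], [0, 0, 0, 0, 0, 0], [0, 0, 0, 0, 0, 0], [0, 0, 0, 0, 0, 0], [0, 0, 0, 0, 0, 0]]])

```text
clock: 5.3
tool_pos: [0.4609, -0.2183, 0.1137]
orientation: [-180.0, 0.0, -104.3]
force: [2.2, -1.4, -1.1]
opening: 0.0154
gripper_force: 30.0
```

Emit:
step_arm(steps=[[[0, 0, -0.1, 0, 0, 0], [0, 0, -0.25, 0, 0, 0], [0, 0, -0.45, 0, 0, 0], [0, 0, -0.65, 0, 0, 0], [0, 0, -0.65, 0, 0, 0], [0, 0, -0.65, 0, 0, 0]]])

```text
clock: 5.9
tool_pos: [0.4601, -0.2181, 0.1788]
orientation: [180.0, 0.0, -104.3]
force: [-1.2, -0.0, -1.2]
opening: 0.0151
gripper_force: 30.0
```

Emit:
step_arm(steps=[[[-0.2, 0, 0, 0, 0, 0], [-0.45, 0, 0, 0, 0, 0], [-0.7, 0, 0, 0, 0, 0], [-0.94, 0, 0, 0, 0, 0], [-0.94, 0, 0, 0, 0, 0], [-0.94, 0, 0, 0, 0, 0], [-0.94, 0, 0, 0, 0, 0]]])

```text
clock: 6.6
tool_pos: [0.4832, -0.1276, 0.178]
orientation: [179.9, -0.0, -104.3]
force: [0.1, 0.6, -0.4]
opening: 0.0153
gripper_force: 30.0
```

```bash
python3 w.py w3
```

```text
6.6 [ 0.4832 -0.1276  0.178 ] [ 1.7992e+02 -2.0000e-02 -1.0434e+02]
cam at [ 0.466 -0.192  0.336] axis [ 0.062  0.244 -0.968]
red 303 [288. 251.] [ 0.4775 -0.1333  0.1881] z [0.174 0.188 0.2  ] rect [ 479.3 -132.9    3.5   12.1   62.3]
red 477 [282. 304.] [ 0.4831 -0.1245  0.2187] z [0.218 0.219 0.22 ] rect [ 483.3 -124.     7.4   14.3   72.5]
blue 3325 [278. 208.] [ 0.4816 -0.1331  0.1002] z [0.099 0.1   0.101] rect [ 484.2 -128.1   43.    55.2   75.7]
white 36350 [277.  89.] [ 0.4648 -0.2098  0.1002] z [0.099 0.1   0.101] rect [ 464.7 -205.5  114.9  135.8   75.7]
white 286 [281. 235.] [ 0.4799 -0.1352  0.1686] z [0.168 0.169 0.17 ] rect [ 480.3 -135.2    6.5   18.7   71.4]
white 391 [ 54. 418.] [ 0.5094 -0.1583  0.295 ] z [0.294 0.295 0.296] rect [ 509.3 -158.1    2.3   17.8   76.2]
```

View pics/w3.png

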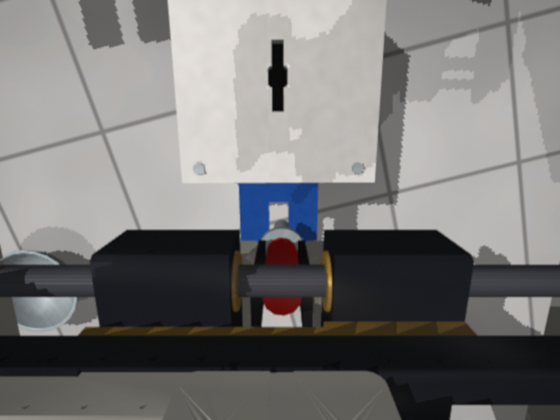

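The pin is held upright at (282,275). The notch centre at (279,217) is about 2 mm to gauge +x of it, so I'll correct that and lower.

Emit:
step_arm(steps=[[[-0.02, -0.02, 0, 0, 0, 0], [-0.02, -0.02, 0, 0, 0, 0], [-0.02, -0.02, 0, 0, 0, 0], [-0.02, -0.02, 0.15, 0, 0, 0], [-0.02, -0.02, 0.25, 0, 0, 0], [-0.02, -0.02, 0.35, 0, 0, 0], [-0.02, -0.02, 0.35, 0, 0, 0], [-0.02, -0.02, 0.35, 0, 0, 0]]])

```text
clock: 7.45
tool_pos: [0.4862, -0.1258, 0.1435]
orientation: [180.0, -0.0, -104.3]
force: [0.7, 1.0, 0.1]
opening: 0.0154
gripper_force: 30.0
```

Emit:
step_arm(steps=[[[0, 0, 0.05, 0, 0, 0], [0, 0, 0.1, 0, 0, 0], [0, 0, 0.15, 0, 0, 0], [0, 0, 0.2, 0, 0, 0], [0, 0, 0.24, 0, 0, 0], [0, 0, 0.28, 0, 0, 0], [0, 0, 0.28, 0, 0, 0], [0, 0, 0.28, 0, 0, 0]]])

```text
clock: 8.25
tool_pos: [0.4863, -0.1258, 0.1155]
orientation: [180.0, -0.0, -104.3]
force: [-1.0, -0.2, 0.3]
opening: 0.0156
gripper_force: 30.0
```

```bash
python3 w.py w4
python3 - <<'E'
from plant import *
print(get_obs()["force"],get_obs()["tool_pos"])
E
```

```text
8.25 [ 0.4863 -0.1258  0.1155] [ 1.7999e+02 -1.0000e-02 -1.0432e+02]
cam at [ 0.469 -0.19   0.274] axis [ 0.063  0.244 -0.968]
red 299 [288. 251.] [ 0.4806 -0.1314  0.1251] z [0.112 0.125 0.137] rect [ 482.5 -131.1    3.3   12.    62.8]
red 483 [282. 304.] [ 0.4861 -0.1227  0.1562] z [0.155 0.156 0.157] rect [ 486.3 -122.1    7.8   14.3   75.6]
blue 3367 [282. 217.] [ 0.4806 -0.141   0.1002] z [0.099 0.1   0.101] rect [ 479.8 -145.    35.2   55.4   75.3]
white 53314 [282.  99.] [ 0.4688 -0.1982  0.1002] z [0.099 0.1   0.101] rect [ 467.3 -195.3   94.1  135.9   75.8]
white 293 [281. 235.] [ 0.4831 -0.1333  0.1062] z [0.105 0.106 0.107] rect [ 483.6 -133.2    6.9   18.8   73.9]
white 476 [ 69. 418.] [ 0.5109 -0.1561  0.2327] z [0.232 0.233 0.233] rect [ 508.9 -155.3    2.4   24.8   74.7]
[-0.4870967   0.18342639 -0.37374753] [ 0.48637451 -0.12576492  0.11565172]
```

View pics/w4.png

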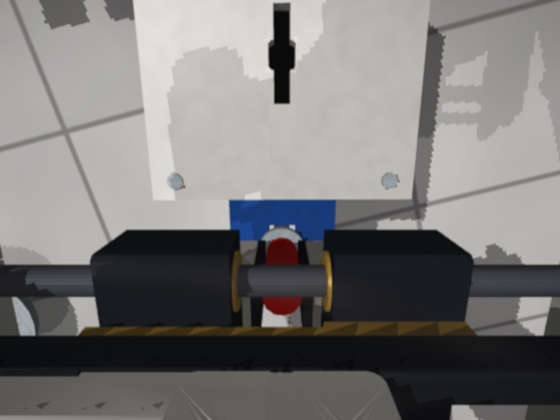

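The collar at (281,235) is centred over the notch, 2 mm above the bracket, with no contact force. I'll set it down and open the gripper.

Emit:
step_arm(steps=[[[0, 0, 0.01, 0, 0, 0], [0, 0, 0.018, 0, 0, 0], [0, 0, 0.02, 0, 0, 0], [0, 0, 0.02, 0, 0, 0]]])

```text
clock: 8.7
tool_pos: [0.4863, -0.1257, 0.1136]
orientation: [-180.0, 0.0, -104.3]
force: [0.6, 0.0, -0.7]
opening: 0.0153
gripper_force: 30.0
```

Emit:
step_arm(jaw=0, steps=[[[0, 0, 0, 0, 0, 0], [0, 0, 0, 0, 0, 0], [0, 0, 0, 0, 0, 0], [0, 0, 0, 0, 0, 0], [0, 0, 0, 0, 0, 0], [0, 0, 0, 0, 0, 0], [0, 0, 0, 0, 0, 0], [0, 0, 0, 0, 0, 0]]])

```text
clock: 9.5
tool_pos: [0.4862, -0.1257, 0.1136]
orientation: [180.0, -0.0, -104.3]
force: [-0.3, 0.6, 0.3]
opening: 0.0736
gripper_force: 0.0
```

Emit:
step_arm(steps=[[[0, 0, -0.2, 0, 0, 0], [0, 0, -0.5, 0, 0, 0], [0, 0, -0.9, 0, 0, 0], [0, 0, -1, 0, 0, 0], [0, 0, -1, 0, 0, 0]]])

```text
clock: 10.0
tool_pos: [0.4874, -0.1257, 0.2156]
orientation: [-179.8, 0.1, -104.3]
force: [0.2, 0.2, 0.2]
opening: 0.0877
gripper_force: 0.0
```

```bash
python3 w.py w5
```

```text
10.0 [ 0.4874 -0.1257  0.2156] [-1.7977e+02  8.0000e-02 -1.0432e+02]
cam at [ 0.469 -0.19   0.374] axis [ 0.067  0.245 -0.967]
red 521 [283. 214.] [ 0.4852 -0.1282  0.1537] z [0.12  0.154 0.155] rect [ 485.2 -125.9   15.    14.2   75.1]
blue 2452 [284. 194.] [ 0.4793 -0.1332  0.1002] z [0.099 0.1   0.101] rect [ 484.  -128.    43.8   54.9   76. ]
white 29344 [284.  83.] [ 0.4635 -0.2142  0.1002] z [0.099 0.1   0.101] rect [ 463.7 -209.4  123.   135.5   75.8]
```

The pin hangs upright: the knob top is at z 0.154, centred on the notch. Next is the rack.

Emit:
step_arm(steps=[[[-0.45, 0.11, -0.4, 0, 0, 0], [-0.9, 0.22, -0.4, 0, 0, 0], [-0.9, 0.22, -0.4, 0, 0, 0]]])

```text
clock: 10.35
tool_pos: [0.4874, -0.0297, 0.2535]
orientation: [-180.0, 0.1, -104.2]
force: [-0.7, -0.8, -0.1]
opening: 0.0876
gripper_force: 0.0
```

Emit:
step_arm(steps=[[[-0.45, 0.11, 0, 0, 0, 0], [-0.9, 0.22, 0, 0, 0, 0], [-0.9, 0.22, 0, 0, 0, 0]]])

```text
clock: 10.65
tool_pos: [0.4877, 0.0631, 0.2518]
orientation: [179.9, -0.0, -104.1]
force: [0.4, -0.1, -0.2]
opening: 0.0876
gripper_force: 0.0
```

Emit:
step_arm(steps=[[[-0.45, 0.11, 0, 0, 0, -0.13], [-0.9, 0.22, 0, 0, 0, -0.26], [-0.9, 0.22, 0, 0, 0, -0.26], [-0.9, 0.22, 0, 0, 0, -0.26], [-0.9, 0.22, 0, 0, 0, -0.26]]])

```text
clock: 11.15
tool_pos: [0.4887, 0.1512, 0.2525]
orientation: [179.9, -0.1, -96.9]
force: [-0.6, -1.1, -0.2]
opening: 0.0876
gripper_force: 0.0
```

```bash
python3 w.py w6
```

```text
11.15 [0.4887 0.1512 0.2525] [ 1.7991e+02 -8.0000e-02 -9.6920e+01]
cam at [0.48  0.086 0.411] axis [ 0.029  0.249 -0.968]
blue 826 [293. 226.] [0.4808 0.1745 0.1359] z [0.102 0.136 0.137] rect [481.3 179.9  40.   12.1  83.6]
```

View pics/w6.png

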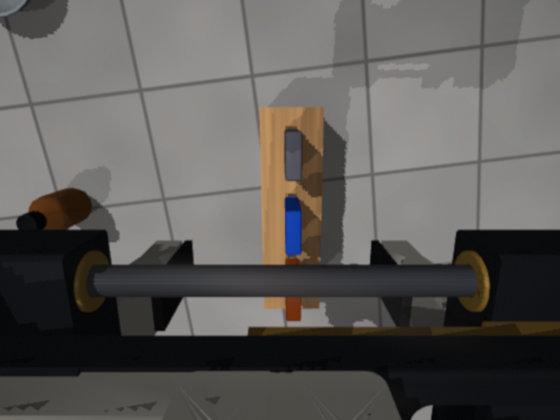

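The orange handle is at (293,290), nearest the gripper. Blue is at (293,226) and grey at (293,155). I'll move over orange.

Emit:
step_arm(steps=[[[-0.45, 0.045, 0, 0, 0, 0], [-0.91, 0.095, 0, 0, 0, 0], [-0.91, 0.095, 0.3, 0, 0, 0], [-0.91, 0.095, 0.7, 0, 0, 0], [-0.91, 0.095, 0.7, 0, 0, 0], [-0.91, 0.095, 0.7, 0, 0, 0]]])

```text
clock: 11.8
tool_pos: [0.4909, 0.2425, 0.184]
orientation: [180.0, -0.1, -96.9]
force: [-0.2, 0.5, 0.5]
opening: 0.0877
gripper_force: 0.0
```

```bash
sed -i 's/>=100/>=40/' h.py w.py; python3 w.py w7
python3 - <<'E'
from h import *
z=np.load("w7.npz");W=world(z,z["d"]);m=masks(z["p"])
X=W[(W[...,2]>.128)&(W[...,2]<.139)&(W[...,1]>.205)&(W[...,1]<.28)&(abs(W[...,0]-.49)<.03)];print(len(X),rect(X))
E
```

```text
11.8 [0.4909 0.2425 0.184 ] [ 1.7999e+02 -9.0000e-02 -9.6930e+01]
cam at [0.482 0.177 0.343] axis [ 0.031  0.249 -0.968]
orange 1197 [284. 227.] [0.4888 0.2441 0.1361] z [0.135 0.136 0.137] rect [489.5 244.2  37.9  14.9  82.7]
blue 1480 [283. 124.] [0.4812 0.1803 0.1361] z [0.135 0.136 0.137] rect [481.5 181.1  38.8  12.9  83.5]
1342 ((488.4352722167969, 244.63446044921875), (39.827972412109375, 13.721266746520996), 83.23554229736328)
```

View pics/w7.png

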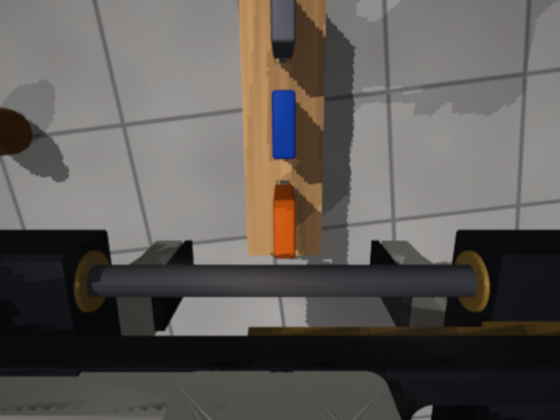

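The orange handle at (284,222) is centred at (0.4886, 0.2445). I'll correct by 2 mm, go down and close.

Emit:
step_arm(steps=[[[-0.02, 0.015, 0.3, 0, 0, 0], [-0.02, 0.015, 0.6, 0, 0, 0], [-0.02, 0.015, 0.8, 0, 0, 0], [-0.02, 0.015, 0.9, 0, 0, 0], [-0.02, 0.015, 0.9, 0, 0, 0], [-0.02, 0.015, 0.9, 0, 0, 0]]])

```text
clock: 12.45
tool_pos: [0.4904, 0.2464, 0.0953]
orientation: [-179.9, 0.1, -96.9]
force: [-0.4, -0.7, 0.1]
opening: 0.0874
gripper_force: 0.0
```

Emit:
step_arm(jaw=255, steps=[[[0, 0, 0, 0, 0, 0], [0, 0, 0, 0, 0, 0], [0, 0, 0, 0, 0, 0], [0, 0, 0, 0, 0, 0], [0, 0, 0, 0, 0, 0], [0, 0, 0, 0, 0, 0], [0, 0, 0, 0, 0, 0], [0, 0, 0, 0, 0, 0], [0, 0, 0, 0, 0, 0], [0, 0, 0, 0, 0, 0], [0, 0, 0, 0, 0, 0], [0, 0, 0, 0, 0, 0], [0, 0, 0, 0, 0, 0], [0, 0, 0, 0, 0, 0]]])

```text
clock: 13.85
tool_pos: [0.4893, 0.2458, 0.0935]
orientation: [180.0, -0.0, -96.9]
force: [0.1, 0.3, 0.4]
opening: 0.0141
gripper_force: 30.0
```

Emit:
step_arm(steps=[[[0, 0, -0.1, 0, 0, 0], [0, 0, -0.3, 0, 0, 0], [0, 0, -0.55, 0, 0, 0], [0, 0, -0.8, 0, 0, 0], [0, 0, -1, 0, 0, 0]]])

```text
clock: 14.35
tool_pos: [0.4894, 0.2459, 0.1956]
orientation: [-180.0, 0.0, -96.9]
force: [1.0, 0.7, -1.8]
opening: 0.014
gripper_force: 30.0
```

Emit:
step_arm(steps=[[[0, 0, -0.3, 0, 0, 0], [0, 0, -0.5, 0, 0, 0], [0, 0, -0.68, 0, 0, 0], [0, 0, -0.68, 0, 0, 0]]])

```text
clock: 14.75
tool_pos: [0.4902, 0.2465, 0.2648]
orientation: [-179.8, 0.2, -96.9]
force: [0.7, -0.1, -2.8]
opening: 0.0136
gripper_force: 30.0
```

Emit:
step_arm(steps=[[[0.2, -0.02, 0, 0, 0, 0], [0.55, -0.04, 0, 0, 0, 0], [0.93, -0.06, 0, 0, 0, 0]]])

```text
clock: 15.05
tool_pos: [0.4831, 0.1513, 0.2601]
orientation: [179.9, -0.1, -96.8]
force: [1.4, -0.3, -1.7]
opening: 0.014
gripper_force: 30.0
```

Emit:
step_arm(steps=[[[0.3, -0.02, 0, 0, 0, 0], [0.62, -0.04, 0, 0, 0, 0], [0.93, -0.06, 0, 0, 0, 0]]])

```text
clock: 15.35
tool_pos: [0.4777, 0.0577, 0.2605]
orientation: [179.9, -0.0, -96.9]
force: [1.2, -0.1, -2.5]
opening: 0.0137
gripper_force: 30.0
```

Emit:
step_arm(steps=[[[0.3, -0.02, 0, 0, 0, 0], [0.62, -0.04, 0, 0, 0, 0], [0.93, -0.06, 0, 0, 0, 0]]])

```text
clock: 15.65
tool_pos: [0.4724, -0.0352, 0.2605]
orientation: [179.9, -0.0, -96.9]
force: [0.4, -0.2, -2.0]
opening: 0.0139
gripper_force: 30.0
```

Emit:
step_arm(steps=[[[0.3, -0.02, 0, 0, 0, 0.08], [0.62, -0.04, 0, 0, 0, 0.17], [0.93, -0.06, 0, 0, 0, 0.255], [0.93, -0.06, 0, 0, 0, 0.255], [0.93, -0.06, 0, 0, 0, 0.255]]])

```text
clock: 16.15
tool_pos: [0.4675, -0.1273, 0.2606]
orientation: [179.9, -0.0, -104.3]
force: [-0.1, 0.2, -2.8]
opening: 0.0136
gripper_force: 30.0
```

```bash
python3 w.py w8
python3 - <<'E'
from plant import *
from h import *
print(delta(get_obs(),[.4628,-.2178,.26],[180,0,-104.2]))
E
```

```text
16.15 [ 0.4675 -0.1273  0.2606] [ 1.7990e+02 -2.0000e-02 -1.0429e+02]
cam at [ 0.45  -0.191  0.419] axis [ 0.061  0.245 -0.968]
red 420 [260. 206.] [ 0.484  -0.1285  0.1534] z [0.121 0.153 0.155] rect [ 485.2 -125.7   15.4   14.    63.7]
orange 157 [271. 226.] [ 0.4661 -0.1483  0.2788] z [0.255 0.279 0.289] rect [ 465.9 -148.2    5.3    1.7    3.5]
blue 1404 [259. 187.] [ 0.4906 -0.1372  0.1002] z [0.099 0.1   0.101] rect [ 484.2 -129.4   43.1   57.1   80.2]
white 24950 [261.  84.] [ 0.4603 -0.2245  0.1002] z [0.099 0.1   0.101] rect [ 461.6 -218.   141.   135.7   75.7]
white 134 [261. 191.] [ 0.4848 -0.1322  0.1041] z [0.103 0.104 0.106] rect [ 485.6 -130.6   22.7   12.6    2. ]
white 46 [ 42. 236.] [ 0.7624 -0.1318  0.0306] z [0.03  0.031 0.032] rect [ 763.1 -129.9   36.6    5.6   24.5]
white 62 [210. 229.] [ 0.4757 -0.1683  0.332 ] z [0.331 0.332 0.333] rect [ 475.9 -168.2    0.9   16.5   75. ]
white 421 [ 61. 418.] [ 0.4933 -0.1578  0.3776] z [0.377 0.378 0.378] rect [ 491.2 -157.     2.4   22.1   74.2]
yellow 40 [281. 198.] [ 0.4614 -0.1475  0.2234] z [0.219 0.223 0.228] rect [ 461.4 -147.5    0.7    5.8   75. ]
(array([ 0.896, -0.176,  0.008]), array([ 0.003, -0.   , -0.001]))
```

Emit:
step_arm(steps=[[[0.3, -0.06, 0, 0, 0, 0], [0.6, -0.12, 0, 0, 0, 0], [0.895, -0.175, 0.1, 0, 0, 0], [0.895, -0.175, 0.4, 0, 0, 0], [0.895, -0.175, 0.75, 0, 0, 0], [0.895, -0.175, 0.75, 0, 0, 0], [0.895, -0.175, 0.75, 0, 0, 0], [0.895, -0.175, 0.75, 0, 0, 0]]])

```text
clock: 17.0
tool_pos: [0.465, -0.2172, 0.1885]
orientation: [-179.9, -0.0, -104.1]
force: [1.0, 0.1, -2.1]
opening: 0.0137
gripper_force: 30.0
```

```bash
python3 w.py w9
python3 - <<'E'
from plant import *
import cv2,numpy as np
p,d=snapshot("side")
a=cv2.imread("pics/w9.png")[90:330,160:420];b=p[170:290,230:340,::-1]
cv2.imwrite("pics/c9.png",np.hstack([cv2.resize(a,(433,400)),cv2.resize(b,(366,400),interpolation=2)]))
np.savez("s9.npz",p=p,d=d)
E
```

```text
17.0 [ 0.465  -0.2172  0.1885] [-1.7985e+02 -1.0000e-02 -1.0409e+02]
cam at [ 0.447 -0.281  0.347] axis [ 0.064  0.244 -0.968]
orange 352 [275. 226.] [ 0.4621 -0.238   0.2059] z [0.184 0.206 0.217] rect [ 460.7 -237.7    1.2    9.    78.9]
blue 276 [482.   4.] [ 0.3224 -0.314   0.132 ] z [0.13  0.132 0.133] rect [ 325.3 -315.3    5.7   22.4   68.4]
blue 355 [ 6. 49.] [ 0.5948 -0.3583  0.1306] z [0.126 0.131 0.133] rect [ 595.2 -359.    18.5    8.8   55.9]
white 21200 [284. 168.] [ 0.4529 -0.2482  0.1002] z [0.099 0.1   0.101] rect [ 456.4 -238.8   96.2  135.4   75.8]
white 68 [ 58. 264.] [ 0.5111 -0.2606  0.2672] z [0.266 0.267 0.268] rect [ 511.2 -260.7    1.    17.2   76.1]
white 44 [ 48. 328.] [ 0.7403 -0.1344  0.0305] z [0.03  0.031 0.031] rect [ 739.4 -134.4    4.5   24.5   82.7]
white 488 [ 70. 418.] [ 0.4892 -0.2472  0.3057] z [0.305 0.306 0.306] rect [ 487.5 -246.5    2.3   24.4   75. ]
yellow 41 [282. 198.] [ 0.4587 -0.2375  0.1518] z [0.147 0.152 0.156] rect [ 458.9 -237.5    0.5    5.4   74.1]
```

View pics/c9.png

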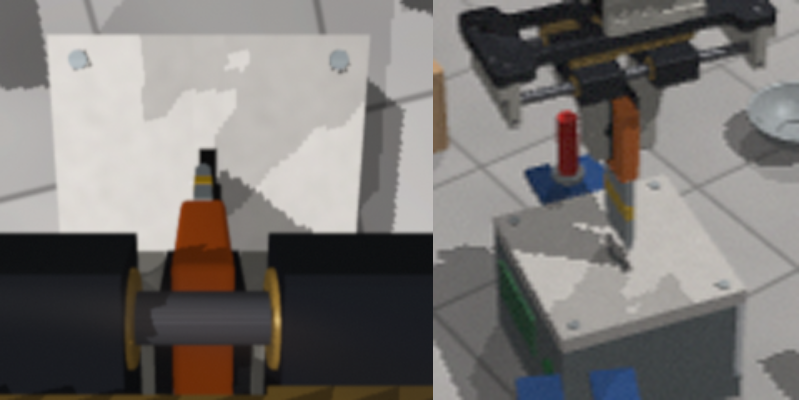

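The wrist crop shows the blade edge at (203,180), slightly left of the slot's visible end at (208,158), so the blade is about 2 mm too far along gauge +x. In the side view the pin hangs upright in the bracket. I'll correct, settle and measure again.

Emit:
step_arm(steps=[[[0, 0.02, 0, 0, 0, 0], [0, 0.02, 0, 0, 0, 0], [0, 0.02, 0, 0, 0, 0], [0, 0.02, 0, 0, 0, 0]]])

```text
clock: 17.5
tool_pos: [0.4617, -0.217, 0.1867]
orientation: [-180.0, 0.0, -104.2]
force: [0.2, 0.0, -2.4]
opening: 0.0135
gripper_force: 30.0
```

```bash
cat > b.py <<'E'
from plant import *
from h import *
o=get_obs();c=calibration("wrist");p,d=snapshot("wrist");W=world(c,d)
a=np.radians(-14.2);C=np.array([.4617,-.218])
G=np.stack([(W[...,0]-C[0])*np.cos(a)+(W[...,1]-C[1])*np.sin(a),-(W[...,0]-C[0])*np.sin(a)+(W[...,1]-C[1])*np.cos(a)],-1)*1000
t=o["tool_pos"]-[*C,0];print("tcp g",t[0]*np.cos(a)+t[1]*np.sin(a),-t[0]*np.sin(a)+t[1]*np.cos(a),o["tool_pos"],o["orientation"],o["force"])
# slot: dark pixels, rays cut with z=0.1
K=np.linalg.inv(c["mtx"]);Rm=cv2.Rodrigues(c["rvec"])[0];v,u=np.mgrid[:420,:560]
ray=(np.stack([u,v,np.ones_like(u)],-1)@K.T)@Rm;cam=-Rm.T@c["tvec"]
P=cam+ray*((.1-cam[2])/ray[...,2])[...,None]
g=np.stack([(P[...,0]-C[0])*np.cos(a)+(P[...,1]-C[1])*np.sin(a),-(P[...,0]-C[0])*np.sin(a)+(P[...,1]-C[1])*np.cos(a)],-1)*1000
V=p.max(2);q=(V<45)&(abs(g[...,0])<9)&(g[...,1]>-27)&(v<235)
for r in range(v[q].min(),v[q].max()+1):
    if (q&(v==r)).any(): s=g[q&(v==r)];print("slot row",r,s[:,0].min().round(1),s[:,0].max().round(1),s[:,1].mean().round(1))
b=(W[...,2]>.105)&(W[...,2]<.19)&(abs(G[...,0])<12)&(G[...,1]>-30)&(G[...,1]<0)&(v<235)
for z in np.arange(.105,.19,.006):
    s=b&(abs(W[...,2]-z)<.003)
    if s.sum()>3: print("z",z.round(3),s.sum(),"gx",np.percentile(G[s][:,0],[2,50,98]).round(1),"gy",np.median(G[s][:,1]).round(1),p[s].mean(0).round())
# white plate side edges
w=masks(p)["white"]&(abs(W[...,2]-.1)<.004)&(G[...,1]<-40)&(G[...,1]>-60);print("top edges gx",np.percentile(G[w][:,0],[.5,99.5]))
E
python3 b.py
```

```text
tcp g -0.00022171321047191467 0.0010154390330657148 [ 0.46173416 -0.2169612   0.18674183] [-1.79984614e+02  1.68145283e-03 -1.04182851e+02] [ 0.21341553  0.03204814 -2.39230837]
slot row 182 -3.1 2.8 -20.3
slot row 183 -3.1 2.8 -19.5
slot row 184 -3.1 2.8 -18.8
slot row 185 -3.1 2.8 -18.0
slot row 186 -3.1 2.8 -17.3
slot row 187 -2.3 2.8 -16.6
slot row 188 1.3 2.8 -15.8
slot row 189 2.1 2.8 -15.1
slot row 190 2.8 2.8 -14.3
slot row 191 2.8 2.8 -13.6
slot row 192 2.8 2.8 -12.8
slot row 193 2.8 2.8 -12.1
slot row 194 2.8 2.8 -11.3
slot row 202 3.6 4.3 -5.3
slot row 203 3.6 5.1 -4.5
slot row 204 3.6 5.1 -3.8
slot row 205 3.6 5.1 -3.0
slot row 206 3.6 5.1 -2.2
slot row 207 3.6 5.1 -1.5
slot row 208 3.6 5.1 -0.7
slot row 209 5.1 5.1 0.1
z 0.117 6 gx [-2.9 -1.2  0.4] gy -19.0 [56. 58. 60.]
z 0.123 9 gx [-4.  -0.9  1.6] gy -20.0 [80. 83. 84.]
z 0.129 21 gx [-4.1 -1.5  1.7] gy -19.9 [92. 95. 97.]
z 0.135 19 gx [-3.8 -0.9  1.6] gy -20.0 [84. 88. 90.]
z 0.141 19 gx [-4.  -1.5  1.5] gy -20.0 [97. 90. 74.]
z 0.147 21 gx [-3.9 -0.9  1.5] gy -20.1 [116.  92.  23.]
z 0.153 38 gx [-4.4 -1.5  1.9] gy -20.1 [126. 105.  49.]
z 0.159 26 gx [-3.8 -1.5  1.3] gy -19.9 [85. 86. 84.]
z 0.165 27 gx [-3.9 -0.9  1.5] gy -20.0 [77. 82. 83.]
z 0.171 46 gx [-4.1 -1.2  1.7] gy -19.9 [88. 89. 89.]
z 0.177 60 gx [-8.  -1.5  5.2] gy -19.9 [118.  71.  48.]
z 0.183 90 gx [-7.5 -1.   5.1] gy -19.9 [119.  51.  14.]
z 0.189 68 gx [-7.7 -1.4  5.3] gy -19.9 [119.  52.  16.]
top edges gx [-66.88293231  66.78730236]
```

Blade centre gx is −1.2 mm against −0.15 mm for the slot, and gy is 0.0 against about +0.8 mm. I'll correct both and enter slowly.

Emit:
step_arm(steps=[[[-0.008, -0.01, 0, 0, 0, 0], [-0.008, -0.01, 0, 0, 0, 0], [-0.008, -0.01, 0.06, 0, 0, 0], [-0.008, -0.01, 0.11, 0, 0, 0], [-0.008, -0.01, 0.14, 0, 0, 0], [-0.008, -0.01, 0.16, 0, 0, 0], [-0.008, -0.01, 0.18, 0, 0, 0], [-0.008, -0.01, 0.18, 0, 0, 0], [-0.008, -0.01, 0.18, 0, 0, 0]]])

```text
clock: 18.45
tool_pos: [0.4629, -0.2164, 0.1686]
orientation: [-180.0, -0.0, -104.2]
force: [0.9, -0.5, -2.1]
opening: 0.0137
gripper_force: 30.0
```

```bash
python3 b.py
```

```text
tcp g 0.0008045316405168605 0.0018293007147163827 [ 0.46292869 -0.21642395  0.16861142] [-1.79996792e+02 -2.76101643e-03 -1.04178279e+02] [ 0.87852795 -0.51400001 -2.14487509]
slot row 185 -2.6 2.8 -20.8
slot row 186 -2.6 2.8 -20.1
slot row 187 -2.6 2.8 -19.4
slot row 188 -2.6 2.8 -18.7
slot row 189 2.8 2.8 -18.0
slot row 207 -4.7 -4.7 -5.4
slot row 208 -5.3 5.0 -4.7
slot row 209 5.0 5.0 -4.0
z 0.105 8 gx [-3.1 -0.9  1.4] gy -19.2 [68. 71. 73.]
z 0.111 20 gx [-3.1 -0.2  2.7] gy -19.2 [73. 77. 79.]
z 0.117 20 gx [-3.   0.1  2.7] gy -19.2 [75. 79. 81.]
z 0.123 19 gx [-3.  -0.5  2.6] gy -19.2 [91. 83. 64.]
z 0.129 23 gx [-2.9 -0.5  2.5] gy -19.4 [115.  90.  18.]
z 0.135 37 gx [-3.4 -0.5  3. ] gy -19.2 [122. 102.  50.]
z 0.141 25 gx [-2.7  0.1  2.3] gy -19.1 [83. 85. 85.]
z 0.147 29 gx [-2.9 -0.4  2.5] gy -19.1 [80. 84. 86.]
z 0.153 42 gx [-3.1 -0.4  2.7] gy -19.1 [88. 89. 89.]
z 0.159 60 gx [-6.9  0.1  6.2] gy -19.1 [117.  70.  48.]
z 0.165 94 gx [-6.5  0.1  6.4] gy -19.1 [118.  51.  14.]
z 0.171 104 gx [-6.6 -0.4  6.2] gy -19.0 [118.  50.  13.]
z 0.177 108 gx [-6.7  0.1  6.4] gy -19.0 [119.  51.  14.]
z 0.183 125 gx [-6.8 -0.4  6.3] gy -19.1 [119.  51.  14.]
z 0.189 92 gx [-6.5 -0.4  6.2] gy -19.0 [120.  51.  12.]
top edges gx [-66.85318787  66.74527725]
```

Emit:
step_arm(steps=[[[0, 0, 0.04, 0, 0, 0], [0, 0, 0.08, 0, 0, 0], [0, 0, 0.12, 0, 0, 0], [0, 0, 0.16, 0, 0, 0], [0, 0, 0.2, 0, 0, 0], [0, 0, 0.24, 0, 0, 0], [0, 0, 0.24, 0, 0, 0], [0, 0, 0.24, 0, 0, 0]]])

```text
clock: 19.3
tool_pos: [0.4629, -0.2164, 0.1445]
orientation: [180.0, -0.0, -104.2]
force: [-0.6, -0.2, -2.7]
opening: 0.0143
gripper_force: 30.0
```

```bash
cat > e.py <<'E'
from plant import *
from h import *
o=get_obs();c=calibration("wrist");p,d=snapshot("wrist");W=world(c,d)
print(o["tool_pos"],o["force"],o["orientation"])
a=np.radians(-14.2);G=np.stack([(W[...,0]-.4617)*np.cos(a)+(W[...,1]+.218)*np.sin(a),-(W[...,0]-.4617)*np.sin(a)+(W[...,1]+.218)*np.cos(a)],-1)*1000
u=range(278,288)
for v in range(175,235):
    s=[k for k in u if abs(G[v,k,0])<2.2 and abs(G[v,k,1]+19.2)<2.5 and W[v,k,2]>.1]
    if len(s)>2: print(v,np.median(W[v,s,2]).round(4),np.median(G[v,s,1]).round(1),p[v,s].mean(0).round())
E
python3 e.py
```

```text
[ 0.46289434 -0.21643158  0.14449335] [-0.57804412 -0.24206743 -2.72686213] [ 1.79989437e+02 -7.20234695e-03 -1.04174845e+02]
195 0.1008 -19.4 [101.  86.  52.]
196 0.103 -19.3 [115.  90.  23.]
197 0.1059 -19.4 [116.  90.  11.]
198 0.1084 -19.3 [123.  95.  12.]
199 0.1111 -19.4 [138. 108.  30.]
200 0.1127 -19.2 [119. 101.  65.]
201 0.1148 -19.1 [88. 87. 84.]
202 0.1175 -19.2 [79. 83. 87.]
203 0.1199 -19.2 [79. 84. 86.]
204 0.1217 -19.1 [79. 84. 86.]
205 0.1245 -19.2 [79. 85. 86.]
206 0.1263 -19.1 [79. 84. 86.]
207 0.1285 -19.1 [80. 86. 88.]
208 0.1307 -19.2 [94. 98. 98.]
209 0.1308 -18.7 [118. 108. 102.]
210 0.1345 -19.1 [124.  87.  72.]
211 0.1366 -19.2 [119.  56.  28.]
212 0.1383 -19.1 [117.  47.   8.]
213 0.1398 -19.0 [117.  48.   9.]
214 0.1421 -19.1 [118.  48.   9.]
215 0.1435 -19.0 [118.  48.   9.]
216 0.1456 -19.2 [118.  48.   9.]
217 0.1473 -19.1 [118.  48.   9.]
218 0.149 -19.2 [118.  48.  10.]
219 0.1503 -19.1 [118.  48.   9.]
220 0.1526 -19.3 [118.  49.   9.]
221 0.1538 -19.2 [119.  48.   9.]
222 0.1552 -19.1 [119.  49.  10.]
223 0.157 -19.2 [119.  49.   9.]
224 0.1584 -19.2 [119.  49.   9.]
225 0.1597 -19.1 [119.  49.  10.]
226 0.1612 -19.1 [119.  49.   9.]
227 0.1626 -19.1 [119.  49.  10.]
228 0.164 -19.1 [119.  49.  10.]
229 0.1654 -19.2 [119.  49.   9.]
230 0.1666 -19.1 [120.  49.   9.]
231 0.1676 -19.0 [120.  49.   9.]
232 0.1691 -19.1 [120.  49.  10.]
233 0.1706 -19.2 [120.  49.  10.]
234 0.1719 -19.2 [120.  49.  10.]
```

The camera puts the band centre at 0.1065 and kinematics says 0.105. I'll lower 6 mm and re-check.

Emit:
step_arm(steps=[[[0, 0, 0.02, 0, 0, 0], [0, 0, 0.04, 0, 0, 0], [0, 0, 0.058, 0, 0, 0], [0, 0, 0.058, 0, 0, 0], [0, 0, 0.058, 0, 0, 0], [0, 0, 0.058, 0, 0, 0], [0, 0, 0.058, 0, 0, 0]]])

```text
clock: 20.05
tool_pos: [0.4629, -0.2164, 0.1388]
orientation: [-180.0, 0.0, -104.2]
force: [0.1, 0.6, -2.8]
opening: 0.0136
gripper_force: 30.0
```

```bash
python3 e.py | head -22
python3 - <<'E'
from plant import *
from h import *
p,d=snapshot("side");c=calibration("side")
cv2.imwrite("pics/s10.png",cv2.resize(p[170:290,230:340],(660,720)[::1],interpolation=cv2.INTER_CUBIC)[:600,:,::-1])
E
```

```text
[ 0.46293885 -0.21641395  0.13881761] [ 0.09478918  0.63048653 -2.76526236] [-1.79991581e+02  2.09282857e-03 -1.04184247e+02]
197 0.1005 -19.4 [115.  89.  11.]
198 0.1028 -19.3 [123.  95.  12.]
199 0.1057 -19.4 [137. 108.  30.]
200 0.1068 -19.1 [119. 102.  65.]
201 0.1093 -19.1 [88. 87. 84.]
202 0.1116 -19.1 [78. 83. 86.]
203 0.1144 -19.2 [79. 83. 86.]
204 0.1167 -19.2 [79. 84. 86.]
205 0.1187 -19.2 [79. 84. 86.]
206 0.1203 -19.0 [79. 84. 86.]
207 0.1225 -19.0 [81. 86. 88.]
208 0.1246 -19.0 [94. 98. 98.]
209 0.1258 -18.8 [117. 108. 102.]
210 0.1291 -19.2 [124.  86.  72.]
211 0.1307 -19.1 [119.  56.  28.]
212 0.1327 -19.1 [117.  47.   8.]
213 0.1345 -19.1 [118.  48.   9.]
214 0.1363 -19.1 [118.  48.   9.]
215 0.1384 -19.2 [118.  49.  10.]
216 0.1399 -19.1 [118.  48.   9.]
217 0.1416 -19.1 [118.  48.   9.]
```

View pics/s10.png

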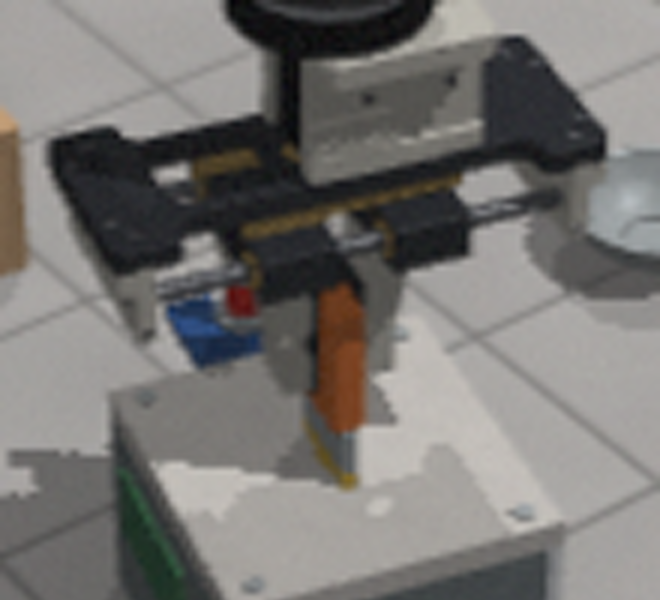

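The side view shows the blade in the slot with half the yellow band showing at (348,478). The handle is clear of the top and the pin is still in its bracket. The wrist force, 2.8 N downward, matches the plate hanging free.

```bash
python3 -c "
from plant import *
print(close_job())"
```

```text
the job is handed in; nothing more can be done
None
```

I handed the job in at about 20 s: the pin hangs upright in the bracket notch, and the orange plate is in the gripper, hanging free in the slot with its yellow band level with the gauge's top to within about 1 mm.

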